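Find the rocking plate corner and shim it

TASK

One corner of the blue fixture plate has lost its rest pad and rocks. With the fingertips, press the marked corners one after another until you find the one that gives way under the push, with all the yellow shims still up; then press the tail of that corner's shim down flat, so that it stays down, and leave the other three shims up. Pick nothing up, and leave the valve disc, nut, bush and tools where they are.

Things in the scene. Friction and masses are not known exactly. Their poses are not given: they have to be found in the camera images.
- base: green fixture base bolted to the bench, slab 190 (its x) x 310 (its y) x 16 mm; origin at the centre of its underside on the bench, x and y along the slab's sides, z up. It has a rest under each corner of the plate; one of the four rests has lost its 6 mm pad, a different one every time.
- plate: square blue plate, 160 x 160 x 12 mm, level on a sprung swivel; origin at the centre of its underside, axes as the base's; top 46 mm above the bench. Pressed at its mark, the corner over the missing pad sinks about 4.5 mm (about 4 N takes it all the way, it springs back when let go); the other three stay firm (under 1 mm at 15 N).
- corner_a (a point): round bright mark on the plate's top near its +x +y corner, 60 mm from the plate's centre in x and in y: the spot to press. It moves with the plate. Its shim is shim_a.
- corner_b (a point): round bright mark on the plate's top near its +x -y corner, 60 mm from the plate's centre in x and in y: the spot to press. It moves with the plate. Its shim is shim_b.
- corner_c (a point): round bright mark on the plate's top near its -x -y corner, 60 mm from the plate's centre in x and in y: the spot to press. It moves with the plate. Its shim is shim_c.
- corner_d (a point): round bright mark on the plate's top near its -x +y corner, 60 mm from the plate's centre in x and in y: the spot to press. It moves with the plate. Its shim is shim_d.
- shim_a (a joint): angle of the +x +y corner's shim, a yellow strip on a pivot just outside the plate's +y side: 0 = as it starts, tail tilted up 20 degrees; 0.35 rad = flat, at its stop. About 3 to 4 N on the tail moves it and it stays where left. Flat, its toe stands under the plate in place of a missing pad; where the pad is present the toe is blocked and the shim will not go down.
- tail_a (a point): spot to press on top of shim_a's tail, 43 mm out from the pivot: 47 mm above the bench when up, 32 mm when flat (it is then 131 mm from the base's centre in the base's y and 65 mm in its x). The strip is 28 mm wide, 3 mm thick, and reaches 58 mm outward from the pivot along the base's y. The point moves with the shim.
- shim_b (a joint): angle of the +x -y corner's shim, a yellow strip on a pivot just outside the plate's -y side: 0 = as it starts, tail tilted up 20 degrees; 0.35 rad = flat, at its stop. About 3 to 4 N on the tail moves it and it stays where left. Flat, its toe stands under the plate in place of a missing pad; where the pad is present the toe is blocked and the shim will not go down.
- tail_b (a point): spot to press on top of shim_b's tail, 43 mm out from the pivot: 47 mm above the bench when up, 32 mm when flat (it is then 131 mm from the base's centre in the base's y and 65 mm in its x). The strip is 28 mm wide, 3 mm thick, and reaches 58 mm outward from the pivot along the base's y. The point moves with the shim.
- shim_c (a joint): angle of the -x -y corner's shim, a yellow strip on a pivot just outside the plate's -y side: 0 = as it starts, tail tilted up 20 degrees; 0.35 rad = flat, at its stop. About 3 to 4 N on the tail moves it and it stays where left. Flat, its toe stands under the plate in place of a missing pad; where the pad is present the toe is blocked and the shim will not go down.
- tail_c (a point): spot to press on top of shim_c's tail, 43 mm out from the pivot: 47 mm above the bench when up, 32 mm when flat (it is then 131 mm from the base's centre in the base's y and 65 mm in its x). The strip is 28 mm wide, 3 mm thick, and reaches 58 mm outward from the pivot along the base's y. The point moves with the shim.
- shim_d (a joint): angle of the -x +y corner's shim, a yellow strip on a pivot just outside the plate's +y side: 0 = as it starts, tail tilted up 20 degrees; 0.35 rad = flat, at its stop. About 3 to 4 N on the tail moves it and it stays where left. Flat, its toe stands under the plate in place of a missing pad; where the pad is present the toe is blocked and the shim will not go down.
- tail_d (a point): spot to press on top of shim_d's tail, 43 mm out from the pivot: 47 mm above the bench when up, 32 mm when flat (it is then 131 mm from the base's centre in the base's y and 65 mm in its x). The strip is 28 mm wide, 3 mm thick, and reaches 58 mm outward from the pivot along the base's y. The point moves with the shim.
- disc: bright steel valve disc lying loose on the middle of the plate, 84 mm across and 16 mm high, with a 36 mm hub to 30 mm height; origin at the centre of its underside. To be left alone.
- nut: loose round steel nut, 28 mm across, 12 mm high, lying on the base slab between the two +y shims; origin under its centre. To be left alone.
- bush: loose brass bush, 22 mm across, 22 mm high, standing on the base slab between the two -y shims; origin under its centre. To be left alone.
- driver: screwdriver with orange handle lying on the bench at the left. To be left alone.
- spanner: steel spanner lying on the bench at the right. To be left alone.
- jar: jar, 64 mm across, 75 mm high, with black cap, at the left. To be left alone.
- stem: upright bright steel pin, 26 mm across, 80 mm high, at the right. To be left alone.

How it is judged:
By the outcome, as a careful person would: the job done as asked, in the order asked, and still so for the second after the job is handed in, with the robot touching nothing.
It also fails if it takes over 48 s, if anything falls off the work surface, if the arm or the gripper's body presses on something with over 40 N, if the wrist force passes 120 N, or if a joint passes its speed limit or range.

ROBOT

A 6-joint arm with a two-finger parallel gripper is mounted at the origin on the work surface. World frame = base frame: x ahead of the robot, y to its left, z up, the work surface at z = 0. Lengths are in mm, angles in rad, forces in N, time in s.
With the tool pointing down it reaches from about 375 to 925 mm from the base axis. Payload 5.7 kg.
Tool frame: the origin (TCP) lies midway between the tips of the shut fingers; the grasp point (between the pads) lies 19 mm behind it; z points along the fingers, y is the line along which they close (so a half turn about z gives the same grasp; the last joint's range is limited). The gripper opens to 85 mm and grips with 20 to 120 N. Pads are 22 mm wide; open, the fingers measure 114 mm over their backs; the gripper's body (76 mm by 85 mm) begins 54 mm behind the grasp point. The pads swing forward as they close: fully open they stand 13 mm farther back than shut.
Start: joints at [-1.281, 0.359, 1.51, -0, 1.272, -0.115], TCP at [236.283, -551.483, 231.267] pointing down, gripper open.
Joint ranges: [-2.97, 2.97], [-1.01, 2.36], [0.21, 2.38], [-0.96, 4.11], [0.2, 2.71], [-2.98, 2.98]. Speed limits (rad/s): [2.39, 2.39, 3.14, 3.14, 3.14, 3.14].

INTERFACE

Orientations are given as a unit quaternion [w, x, y, z].
In Python, from bench import bot, vision, finder gives the robot as it stands. The module is installed in compiled form; this text tells all that it offers.
- The arm moves only by the shell command python3 -m pendant 'ROWS' [FORCE]. ROWS is JSON, a list that holds one entry, the list of rows, each a list of 7 numbers: the turn, a rotation vector about the tool's x, y, z in rad, then the shift along the tool's x, y, z in cm, then the finger opening in cm, from 0 to 8.54. A call has 1 to 12 rows; each row shifts and turns the commanded pose from where the row before left it, along the tool's axes as they then stand; what a row does not reach is not made up. A row lasts 1/8 s, in which the tool goes at most 62.5 mm and 10.7 degrees, less where a joint would pass 70% of its speed; a pose out of reach is approached as far as the arm can. A call with a gripper value outside its range is refused whole. The fingers move at their own pace and stop on an object; FORCE is the grip in N (left out, the last holds). Time passes only in rows, so rows that do not move let the fingers close. It gives the time, the measured TCP pose, the force, the opening and the grip force at its end, in the units of the state.
- bot.get_state(): the state, without advancing time (a new reading comes with each control period).
- vision.get_image(name): name is "side" or "top" or "wrist"; returns a dict with "color" (480x640x3 uint8, blue, green, red), "fx", "fy", "cx", "cy" (pixels), "rvec" (rotation vector, rad) and "tvec" (3), from world to camera coordinates, as OpenCV has them; the wrist camera has in their place "tool_from_camera" (4x4, takes a point from camera to tool coordinates, whose origin is the TCP and whose axes are the flange's). Camera axes: x right, y down, z forward; pixel columns grow to the right and rows downward; lengths in mm; the calibration is good to about 2 mm. A picture is of the moment at which its call begins: read the wrist's pose just before it. There is no depth.
- bot.close_job(): hands the job in; it is judged then, once.
Trained networks look in a picture, given as the dict that the camera call returned (one of the last four; its "shot" number tells which), for a name from the list of things; names that differ only in an ending like _2 or _b are one class to them, and where a whole thing is asked for, a point or a joint stands for the part that bears it (a point fixed in the world has none). Each returns a list of dicts, best first, with "confidence" (0 to 1); they miss things now and then, are a little off and sometimes report something else, mostly with a low value. They report only what shows in the picture. A call takes as long as a camera call.
- finder.boxes_of(picture, name): "centre" ([column, row] in pixels, amid what is visible of it).
The state is a dict: "t": time; "q": joint angles; "qd": joint speeds; "tau": joint torques, N m; "ee_pos": TCP position; "ee_rot": TCP orientation; "force": force on the tool from outside, world axes, zero at the start; "ft_torque": the same for the moment, N m; "finger_gap": opening from 0.0 (shut) to 1.0 (fully open); "grasp_force": force on a finger pad.
Only numpy, scipy, OpenCV 4.12 (cv2) and the standard library are available. Lean on these libraries where they do the work, as an engineer would, in place of code of your own. Each camera call takes 0.05 s, during which the arm holds its last target. There are 200 camera calls.

## Working session

There is one attempt and no reset: what is moved stays moved. The work goes in short steps, Python scripts to look and compute and a shell command to move; the robot and the scene stay as the last step left them, time stands still between calls to the robot, and variables do not carry over. Pictures are saved under pics/ and viewed, at most 10 in all, crops included, and the job is handed in when it is done.

```bash
mkdir -p pics; python3 - <<'E'
from bench import bot,vision,finder
import cv2
s=bot.get_state();print({k:s[k] for k in('t','ee_pos','ee_rot','force','finger_gap')})
for n in('top','side'):
    p=vision.get_image(n);cv2.imwrite(f'pics/{n}0.png',p['color'])
    print(n,p['fx'],p['fy'],p['cx'],p['cy'],p['rvec'],p['tvec'])
    for o in('corner_a','tail_a','disc','nut','bush'):
        print(o,[(x['centre'],round(x['confidence'],2)) for x in finder.boxes_of(p,o)][:6])
E
```

```text
{'t': 0.0, 'ee_pos': array([ 236.09577412, -550.85488595,  230.43399838]), 'ee_rot': array([-9.37566596e-04,  9.79585675e-01,  2.01024924e-01, -7.91633456e-05]), 'force': array([0.1043059 , 0.28225078, 0.02983854]), 'finger_gap': 1.0008119628617762}
top 482.81482358019855 482.81482358019855 322.5160729373768 241.02337612566333 [ 2.19714556 -2.18876284  0.04961259] [-12.37011024 529.72635455 962.51735905]
corner_a [([281.0, 236.5], 0.81), ([238.7, 252.4], 0.27)]
tail_a [([347.6, 261.6], 0.93), ([243.0, 185.8], 0.9), ([357.2, 197.5], 0.88), ([236.4, 249.4], 0.78)]
disc [([297.7, 221.1], 0.94)]
nut [([240.3, 216.2], 0.68), ([243.2, 181.8], 0.43)]
bush [([362.2, 229.8], 0.68)]
side 567.6092577409041 567.6092577409041 319.32814155206825 230.3205013615709 [ 0.49253641 -2.57347939  1.33797788] [ 516.59918084  153.66096658 1079.63022564]
corner_a [([310.8, 257.4], 0.76)]
tail_a [([309.7, 210.9], 0.78), ([311.4, 283.4], 0.74), ([258.2, 263.5], 0.7), ([362.8, 224.9], 0.47)]
disc [([311.0, 241.0], 0.75)]
nut [([276.1, 279.9], 0.5)]
bush [([337.2, 220.2], 0.53), ([256.7, 266.0], 0.37)]
```

View pics/top0.png

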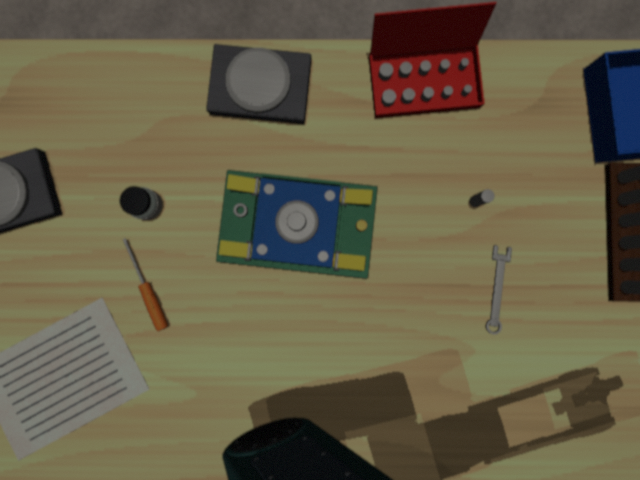

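The picture shows the base at about (297,224), with +y (the nut side) to the left. The marks are at a≈(269,188), b≈(330,196), c≈(323,256) and d≈(262,249), and the shims are yellow.

```bash
cat > h.py <<'E'
import numpy as np,cv2
from scipy.spatial.transform import Rotation as R
from scipy.optimize import least_squares
def ray(p,u,z):
    M=cv2.Rodrigues(np.array(p['rvec']))[0];t=np.array(p['tvec']).ravel()
    d=M.T@np.array([(u[0]-p['cx'])/p['fx'],(u[1]-p['cy'])/p['fy'],1]);c=-M.T@t
    return (c+d*(z-c[2])/d[2])[:2]
E
python3 - <<'E'
from h import *
from bench import bot,vision,finder
p=vision.get_image('top');g=cv2.cvtColor(p['color'],cv2.COLOR_BGR2GRAY).astype(float)
px=[]
for u,v in((269,188),(330,196),(323,256),(262,249)):
    w=g[v-7:v+8,u-7:u+8];w=np.clip(w-(w.min()+w.max())/2,0,None);Y,X=np.mgrid[-7:8,-7:8]
    px.append((u+(w*X).sum()/w.sum(),v+(w*Y).sum()/w.sum()))
P=np.array([ray(p,u,46) for u in px]);print(px,P)
L=np.array([[60,60],[60,-60],[-60,-60],[-60,60]])
f=lambda x:L@np.array([[np.cos(x[2]),-np.sin(x[2])],[np.sin(x[2]),np.cos(x[2])]]).T+x[:2]
r=least_squares(lambda x:(f(x)-P).ravel(),[*P.mean(0),0]);print(r.x,r.fun);print(f(r.x))
A=np.array([[65,131],[65,-131],[-65,-131],[-65,131]]);L=A;print('tails',f(r.x))
s=bot.get_state();print(R.from_quat(np.array(s['ee_rot'])[[1,2,3,0]]).as_matrix().round(3))
E
```

```text
[(np.float64(268.72642607683355), np.float64(188.52200232828872)), (np.float64(329.37704918032784), np.float64(195.09016393442624)), (np.float64(322.56917501598804), np.float64(255.79364740993393)), (np.float64(261.5609090909091), np.float64(249.05727272727273))] [[631.06994403  95.62582921]
 [618.45440319 -23.64206232]
 [499.26306471 -10.74823142]
 [511.96028858 108.48647758]]
[ 5.65186925e+02  4.24305033e+01 -1.06696576e-01] [ 0.16543513  0.07381821  0.0016661   0.02411155 -0.12459362 -0.09040948
 -0.04250761 -0.00752028]
[[631.23537916  95.69964742]
 [618.45606929 -23.61795077]
 [499.13847109 -10.8386409 ]
 [511.91778097 108.4789573 ]]
tails [[643.76803743 165.76342178]
 [615.86654421 -94.74666762]
 [486.60581283 -80.90241525]
 [514.50730605 179.60767414]]
[[ 0.919  0.394 -0.   ]
 [ 0.394 -0.919  0.   ]
 [ 0.    -0.    -1.   ]]
```

```bash
python3 -m pendant '[[[0,0,0.17,0,0,0,0],[0,0,0.17,0,0,0,0],[0,0,0.17,0,0,0,0]]]'; python3 -m pendant '[[[0,0,0,1.7,-4.7,0,0],[0,0,0,1.7,-4.7,0,0],[0,0,0,1.7,-4.7,0,0],[0,0,0,1.7,-4.7,0,0],[0,0,0,1.7,-4.7,0,0],[0,0,0,1.7,-4.7,0,0],[0,0,0,1.7,-4.7,0,0],[0,0,0,1.7,-4.7,0,0],[0,0,0,1.7,-4.7,0,0],[0,0,0,1.7,-4.7,0,0],[0,0,0,1.7,-4.7,0,0],[0,0,0,1.7,-4.7,0,0]]]'; cat >> h.py <<'E'
C=np.array([565.19,42.43]);yaw=-0.1067
def where(s):
    d=np.array(s['ee_pos'])[:2]-C;c,n=np.cos(yaw),np.sin(yaw)
    Rm=R.from_quat(np.array(s['ee_rot'])[[1,2,3,0]])
    err=Rm.inv()*R.from_euler('z',yaw)*R.from_euler('x',np.pi)
    print('base xy',(c*d[0]+n*d[1]).round(1),(-n*d[0]+c*d[1]).round(1),'z',round(s['ee_pos'][2],1),'turn left',err.as_rotvec().round(3),'F',np.round(s['force'],2),'t',s['t'])
E
python3 -c "
from h import *
from bench import bot
where(bot.get_state())"
```

```text
t: 1.02
ee_pos: [236.3, -551.5, 231.3]
ee_rot: [-0.0, 0.998, -0.055, -0.0]
force: [0.2, -0.2, -0.1]
finger_gap: 0.375
grasp_force: 0.0
t: 2.52
ee_pos: [499.1, -10.5, 231.6]
ee_rot: [0.0, 0.999, -0.053, 0.0]
force: [1.6, 0.3, -0.1]
finger_gap: -0.002
grasp_force: 0.0
base xy -60.1 -59.6 z 231.6 turn left [ 0.    -0.001  0.002] F [ 1.63  0.26 -0.14] t 2.525
```

```bash
python3 -m pendant '[[[0,0,0,0,0,4,0],[0,0,0,0,0,4,0],[0,0,0,0,0,4,0],[0,0,0,0,0,4,0],[0,0,0,0,0,1.5,0],[0,0,0,0,0,0.5,0],[0,0,0,0,0,0,0]]]'; for i in 1 ; do python3 -m pendant '[[[0,0,0,0,0,0.3,0],[0,0,0,0,0,0,0]]]'; python3 -m pendant '[[[0,0,0,0,0,0.1,0],[0,0,0,0,0,0,0]]]';python3 -m pendant '[[[0,0,0,0,0,0.1,0],[0,0,0,0,0,0,0]]]';python3 -m pendant '[[[0,0,0,0,0,0.1,0],[0,0,0,0,0,0,0]]]'; done
```

```text
t: 3.4
ee_pos: [499.2, -12.2, 52.1]
ee_rot: [0.0, 0.999, -0.053, 0.001]
force: [-0.1, -0.2, 0.6]
finger_gap: -0.0
grasp_force: 0.0
t: 3.65
ee_pos: [498.9, -12.1, 49.0]
ee_rot: [0.0, 0.999, -0.053, 0.001]
force: [0.0, 0.0, 0.2]
finger_gap: -0.003
grasp_force: 0.0
t: 3.9
ee_pos: [498.4, -12.0, 47.4]
ee_rot: [-0.0, 0.999, -0.053, 0.0]
force: [0.1, 0.5, -0.6]
finger_gap: -0.002
grasp_force: 0.0
t: 4.15
ee_pos: [498.3, -12.0, 46.2]
ee_rot: [-0.0, 0.999, -0.053, -0.0]
force: [0.8, 0.7, 0.2]
finger_gap: 0.001
grasp_force: 0.0
t: 4.4
ee_pos: [498.4, -12.1, 45.6]
ee_rot: [-0.0, 0.999, -0.053, 0.0]
force: [-1.2, 0.4, 5.7]
finger_gap: -0.001
grasp_force: 2.6
```

```bash
python3 -m pendant '[[[0,0,0,0,0,0.1,0],[0,0,0,0,0,0,0]]]';python3 -m pendant '[[[0,0,0,0,0,0.1,0],[0,0,0,0,0,0,0]]]'
```

```text
t: 4.65
ee_pos: [498.4, -12.1, 45.3]
ee_rot: [0.0, 0.999, -0.053, 0.0]
force: [-2.7, -0.6, 13.2]
finger_gap: -0.003
grasp_force: 6.8
t: 4.9
ee_pos: [498.4, -12.1, 45.0]
ee_rot: [0.0, 0.999, -0.052, 0.0]
force: [-5.2, -0.5, 23.3]
finger_gap: -0.001
grasp_force: 11.5
```

c is firm: 23 N moves it less than 1 mm. Next is d.

```bash
python3 -m pendant '[[[0,0,0,0,0,-1,0],[0,0,0,0,0,-1.5,0],[0,0,0,0,-3,0,0],[0,0,0,0.1,-3,0,0],[0,0,0,0,-3,0,0],[0,0,0,0,-3.1,0,0],[0,0,0,0,0,0,0],[0,0,0,0,0,1.5,0],[0,0,0,0,0,0.6,0],[0,0,0,0,0,0,0],[0,0,0,0,0,0,0]]]'; for i in 1 ; do python3 -m pendant '[[[0,0,0,0,0,0.1,0],[0,0,0,0,0,0,0]]]';python3 -m pendant '[[[0,0,0,0,0,0.1,0],[0,0,0,0,0,0,0]]]';python3 -m pendant '[[[0,0,0,0,0,0.1,0],[0,0,0,0,0,0,0]]]'; done
```

```text
t: 6.28
ee_pos: [512.0, 107.8, 47.2]
ee_rot: [-0.0, 0.999, -0.053, -0.0]
force: [0.2, 0.5, 0.7]
finger_gap: 0.001
grasp_force: 0.0
t: 6.52
ee_pos: [512.2, 108.2, 46.5]
ee_rot: [-0.0, 0.999, -0.053, 0.0]
force: [-0.5, -0.7, -0.1]
finger_gap: -0.0
grasp_force: 0.0
t: 6.78
ee_pos: [512.2, 108.3, 45.4]
ee_rot: [-0.0, 0.999, -0.053, 0.0]
force: [0.3, 0.0, 0.8]
finger_gap: -0.004
grasp_force: 0.3
t: 7.02
ee_pos: [512.1, 108.3, 44.3]
ee_rot: [-0.0, 0.999, -0.053, 0.0]
force: [-0.2, 0.6, 2.2]
finger_gap: -0.002
grasp_force: 0.7
```

d is giving. I'll press further to confirm it.

```bash
for i in 1 ; do python3 -m pendant '[[[0,0,0,0,0,0.1,0],[0,0,0,0,0,0,0]]]';python3 -m pendant '[[[0,0,0,0,0,0.1,0],[0,0,0,0,0,0,0]]]';python3 -m pendant '[[[0,0,0,0,0,0.1,0],[0,0,0,0,0,0,0]]]'; done
```

```text
t: 7.28
ee_pos: [512.0, 108.4, 43.3]
ee_rot: [-0.0, 0.999, -0.053, -0.0]
force: [-0.2, 2.6, 2.4]
finger_gap: -0.001
grasp_force: 1.1
t: 7.52
ee_pos: [512.0, 108.4, 42.3]
ee_rot: [-0.0, 0.999, -0.053, -0.0]
force: [-0.8, 2.8, 2.3]
finger_gap: 0.002
grasp_force: 1.6
t: 7.78
ee_pos: [511.9, 108.4, 41.3]
ee_rot: [-0.0, 0.999, -0.053, -0.0]
force: [-0.8, 3.4, 3.9]
finger_gap: -0.0
grasp_force: 2.1
```

d sinks about 4.7 mm at about 4 N, so it is the corner without a pad. Now its shim tail.

```bash
python3 -m pendant '[[[0,0,0,0,0,-0.2,0],[0,0,0,0,0,-0.2,0],[0,0,0,0,0,-0.3,0],[0,0,0,0,0,-1.8,0],[0,0,0,-0.2,-2.1,0,0],[0,0,0,-0.3,-2.5,0,0],[0,0,0,0,-2.5,0,0],[0,0,0,0,0,0,0],[0,0,0,0,0,1,0],[0,0,0,0,0,0.5,0],[0,0,0,0,0,0,0]]]'; python3 -c "
from h import *
from bench import bot
where(bot.get_state())"; for i in 1; do python3 -m pendant '[[[0,0,0,0,0,0.2,0],[0,0,0,0,0,0.2,0],[0,0,0,0,0,0.2,0],[0,0,0,0,0,0,0]]]';python3 -m pendant '[[[0,0,0,0,0,0.2,0],[0,0,0,0,0,0.2,0],[0,0,0,0,0,0.2,0],[0,0,0,0,0,0,0]]]'; done
```

```text
t: 9.15
ee_pos: [514.0, 178.6, 50.6]
ee_rot: [0.0, 0.999, -0.053, -0.001]
force: [-0.7, 0.3, 0.4]
finger_gap: -0.003
grasp_force: 0.0
base xy -65.4 129.9 z 50.6 turn left [0.    0.001 0.001] F [-0.67  0.31  0.39] t 9.15
t: 9.65
ee_pos: [514.8, 179.5, 45.3]
ee_rot: [-0.0, 0.999, -0.052, 0.0]
force: [0.5, 0.3, 2.5]
finger_gap: -0.005
grasp_force: 0.7
t: 10.15
ee_pos: [514.7, 179.3, 39.1]
ee_rot: [0.0, 0.999, -0.052, 0.0]
force: [0.3, -0.1, 1.8]
finger_gap: -0.001
grasp_force: 0.6
```

```bash
for i in 1; do python3 -m pendant '[[[0,0,0,0,0,0.2,0],[0,0,0,0,0,0.2,0],[0,0,0,0,0,0.1,0],[0,0,0,0,0,0,0]]]';python3 -m pendant '[[[0,0,0,0,0,0.1,0],[0,0,0,0,0,0.1,0],[0,0,0,0,0,0,0]]]';python3 -m pendant '[[[0,0,0,0,0,0.1,0],[0,0,0,0,0,0,0]]]'; done
```

```text
t: 10.65
ee_pos: [514.4, 179.2, 34.2]
ee_rot: [0.0, 0.999, -0.052, -0.0]
force: [0.7, 1.1, 1.4]
finger_gap: 0.003
grasp_force: 0.8
t: 11.02
ee_pos: [514.5, 179.3, 32.2]
ee_rot: [-0.0, 0.999, -0.053, -0.0]
force: [0.7, 1.0, 2.7]
finger_gap: 0.001
grasp_force: 1.0
t: 11.28
ee_pos: [514.5, 179.3, 31.8]
ee_rot: [-0.0, 0.999, -0.053, 0.0]
force: [-0.6, 1.1, 8.0]
finger_gap: -0.002
grasp_force: 4.2
```

The shim has reached its stop. I'll press a little more, lift away and look.

```bash
python3 -m pendant '[[[0,0,0,0,0,0.1,0],[0,0,0,0,0,0,0],[0,0,0,0,0,0,0]]]'; python3 -m pendant '[[[0,0,0,0,0,-0.3,0],[0,0,0,0,0,-1,0],[0,0,0,0,0,-3,0],[0,0,0,0,0,-4,0],[0,0,0,0,0,-4,0],[0,0,0,-4,0,0,0],[0,0,0,-4,0,0,0],[0,0,0,0,0,0,0]]]'; python3 - <<'E'
from bench import vision
import cv2
a=vision.get_image('top')['color'][150:300,190:400];b=vision.get_image('side')['color'][180:330,220:430]
cv2.imwrite('pics/end.png',cv2.resize(cv2.vconcat([a,b]),None,fx=2,fy=2,interpolation=2) if 0 else cv2.resize(cv2.hconcat([a,b]),(798,285),interpolation=2))
E
```

```text
t: 11.65
ee_pos: [514.6, 179.3, 31.5]
ee_rot: [-0.0, 0.999, -0.053, 0.0]
force: [-2.0, 0.0, 15.5]
finger_gap: 0.002
grasp_force: 7.7
t: 12.65
ee_pos: [430.7, 187.3, 153.1]
ee_rot: [0.001, 0.999, -0.052, -0.002]
force: [0.7, -0.9, -0.2]
finger_gap: 0.0
grasp_force: 0.0
```

View pics/end.png

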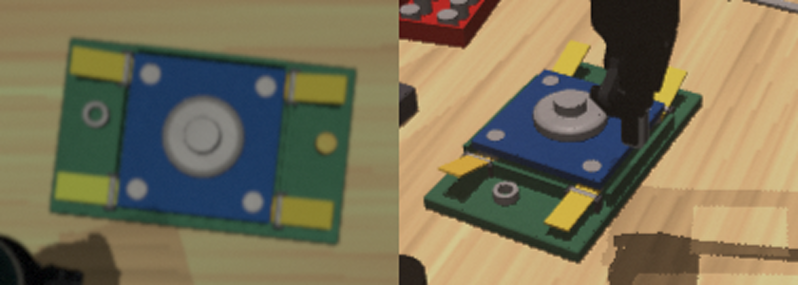

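In the side view, at about crop (572,210), shim_d lies flat. The other three are still tilted up, and the disc, nut and bush have not moved. I'm handing it in.

```bash
python3 -c "
from bench import bot
print(bot.close_job())"
```

```text
the job is handed in; nothing more can be done
None
```

Corner d was the one that gave way (about 4.7 mm at 4 N; c stayed firm, a and b not pressed), so I pressed shim_d down flat; it stayed down, the other three shims are still up, and the job is handed in.

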